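# Load an anchor plate on the hidden dowel of a drill jig

### The arm

A 6-joint arm with a two-finger parallel gripper is mounted at the origin on a cart in front of the work surface, level with it; the furniture and walls round the work are solid. World frame = base frame: x ahead of the robot, y to its left, z up, the work surface at z = 0. Lengths are in m, angles in rad, forces in N, time in s.
With the tool pointing down it reaches from about 0.25 to 0.725 m from the base axis. Payload 4 kg.
Tool frame: the origin (TCP) lies at the centre of the arm's flange, where the gripper is bolted on; the fingertips stand 173 mm ahead of it and the grasp point (between the pads) lies 155 mm ahead of it; x points along the fingers, z is the direction in which the jaws open and shut, and the axes are right-handed (so a half turn about x gives the same grasp; the last joint's range is limited). The gripper opens to 85 mm and grips with 20 to 120 N. Pads are 22 mm wide; open, the fingers measure 114 mm over their backs; the gripper's body (76 mm by 85 mm) begins 54 mm behind the grasp point. The pads swing forward as they close: fully open they stand 13 mm farther back than shut.
Start: joints at [1.16, 0.241, 0.005, 1.335, 0, 1.571], TCP at [0.2, 0.458, 0.405] pointing down, gripper open.
Joint ranges: [-2.72, 2.72], [-1.05, 1.87], [-1.09, 1.28], [-1.99, 2.15], [-1.42, 1.44], [-3.14, 3.14]. Speed limits (rad/s): [2.79, 2.79, 3.14, 3.14, 3.14, 3.14].

### API

Orientations are given as a unit quaternion [x, y, z, w].
In Python, from workcell import bot gives the robot as it stands.
- The arm moves only by the tool arm_command, never from a script. Its argument "moves" is one flat list of numbers, 7 for each row, row after row: the shift along the tool's x, y, z in m, then the turn, a rotation vector about the tool's x, y, z in rad, then the closure, from -1 (fully open) to 1 (shut). A call has 1 to 20 rows; each row shifts and turns the pose as measured when the row begins, along the tool's axes as they then stand; what a row does not reach is not made up. A row lasts 1/12 s, in which the tool goes at most 41.7 mm and 7.16 degrees, less where a joint would pass 70% of its speed; a pose out of reach is approached as far as the arm can. A call with a gripper value outside its range is refused whole. The fingers move at their own pace and stop on an object; the grip force is fixed at half the most. Time passes only in rows, so rows that do not move let the fingers close. It gives the time, the measured TCP pose, the force and the opening at its end, in the units of the state.
- bot.get_obs(): the state, without advancing time (a new reading comes with each control period).
- bot.camera(name): name is "scene" or "top" or "wrist"; returns the picture (420x560x3 uint8, red, green, blue); there is no depth.
- bot.get_calibration(name): a dict with "mtx" (3x3 intrinsics, pixels), "world_from_camera" (4x4, takes a point from camera to world coordinates); the wrist camera has in their place "mount" (4x4, takes a point from camera to tool coordinates, whose origin is the TCP and whose axes are the tool frame's). Camera axes: x right, y up, looking along -z (the intrinsics and any distortion apply to the point x, -y, -z); pixel columns grow to the right and rows downward; lengths in m; the calibration is good to about 2 mm. A picture is of the moment at which its call begins: read the wrist's pose just before it. get_calibration takes no time and is no camera call.
- bot.job_done(): hands the job in, once; it reports no verdict.
The state is a dict: "clock": time; "joint_pos": joint angles; "joint_vel": joint speeds; "tau": joint torques, N m; "eef_pos": TCP position; "tool_rot": TCP orientation; "ft_force": force on the tool from outside, world axes, zero at the start; "ft_torque": the same for the moment, N m; "grip_width": finger opening in m.
Only numpy, scipy, OpenCV 4.12 (cv2) and the standard library are available. Lean on these libraries where they do the work, as an engineer would, in place of code of your own. Each camera call takes 0.05 s, during which the arm holds its last target.

### The job

Take the steel anchor plate with the one large hole out of the compartment tray by its upright lug, leaving the other two plates in the tray. Slide its holed end under the bridge of the grey drill jig, over the dowel hidden there, until the hole drops on, then press the plate down fully home on the jig's base against its spring pad. Finish while still gripping the lug and holding the plate pressed down: do not let go.

Things in the scene. Friction and masses are not known exactly. Their poses are not given: they have to be found in the camera images.
- tray: Fixed black plastic tray, 144 mm (x) by 196 mm (y), 22 mm high, walls and floor 4 mm, with two dividers across y: three compartments of about 136 x 60 mm side by side along y, one plate in each, which plate in which varies. Origin: centre of its underside on the bench.
- plate_bored: The plate to load: loose steel, 120 (x) x 44 (y) x 10 (z) mm, 0.17 to 0.33 kg, one 14 mm round through hole on its centre line 42 mm ahead (+x) of the centre, and an upright lug 44 mm long (x), 14 mm thick (y), centred 30 mm behind (-x) the centre, its top 55 mm above the underside. Origin: centre of the underside. In the tray it lies flat, hole end away from the robot.
- plate_bored_lug (a point): Point inside the lug of plate_bored to grip across its 14 mm: 43 mm above the underside, 12 mm below the lug's top; 30 mm behind the plate's centre. Axes as the plate.
- bore (a point): Centre of the 14 mm hole of plate_bored at the plate's underside. Axes as the plate.
- plate_blank: Plate without any hole in its front end; stays in the tray. Same size and lug as plate_bored (120 x 44 x 10 mm plate, lug 44 x 14 mm, 45 mm tall, same origin and axes).
- plate_twin: Plate with two small 6 mm holes side by side at its front end; stays in the tray. Same size and lug as plate_bored (120 x 44 x 10 mm plate, lug 44 x 14 mm, 45 mm tall, same origin and axes).
- jig: Fixed drill jig, grey base 150 (x) x 110 (y) x 20 mm high, from x = -72 to +78 mm; its top is the deck. Origin: on the bench, under where the centre of the loaded plate ends; +x points into the jig: the plate goes in along +x, hole end first, its axes parallel to the jig's. Dark side guides 50 mm apart, 18 mm above the deck, x = -18 to +22 mm; lead-ins widen to about 72 mm at x = -44 mm.
- bridge_front (a point): Lower front edge of the jig's dark bridge (drill bush on top), centre, 22 mm ahead of the jig's origin, 25 mm above the deck. The bridge is 42 mm deep (x) and 8 mm thick, the bush 7 mm more; its posts stand 50 mm apart. To pass under it and over the dowel the level plate needs its underside 9 to 15 mm above the deck. Axes as the jig.
- dowel_foot (a point): Foot of the fixed dowel hidden under the bridge, on the deck (20 mm above the bench), 42 mm ahead (+x) of the jig's origin on its centre line. The dowel is 12 mm in diameter and 9 mm high; above 4 mm it tapers to 6 mm at the top, so it draws in a hole up to about 3 mm off. Axes as the jig.
- spring_pad (a joint): Sprung brass pad in the deck, 40 x 24 mm, its centre 30 mm behind (-x) the jig's origin, so under the lug of the loaded plate. Value: metres pressed down. At 0 its top stands 6 mm above the deck; the spring pushes up with 3 N at 0 and 1 N more for each mm: 9 N at 0.006, level with the deck. It lifts the plate again if the press is eased.
Not all that is in view belongs to the job. Leave any red look-alike of the plate_bored alone.

How it is judged:
On the way, in this order (a step that is already met when the one before it is completed fails the run):
1. the plate with the large hole is gripped and lifted clear of the tray (z of plate_bored in the frame of tray above 0.03 m and contact force between the fingers and plate_bored above 1 N), for 0.1 s.
2. its hole has dropped over the top of the dowel (horizontal distance between bore and dowel_foot below 0.004 m and z of bore in the frame of dowel_foot below 0.0075 m), for 0.05 s.
At the end, for the whole second after the job is handed in: Through the last second: hole within 2.5 mm of the dowel axis, underside within 2 mm of the deck, level within 0.03 rad, pad pressed over 4.5 mm, plate still and gripped by the lug (over 2 N, within 35 mm of its grip point); the other two plates still in the tray, moved under 30 mm (horizontal distance between bore and dowel_foot below 0.0025 m and z of each of bore, plate_bored in the frame of dowel_foot below 0.002 m and value of joint spring_pad above 0.0045 m and angle between the z axis of plate_bored and the z axis of jig, either way round below 0.03 rad and contact force between the fingers and plate_bored above 2 N and distance between the grasp point and plate_bored_lug below 0.035 m and linear speed of plate_bored below 0.01 m/s and z of each of plate_blank, plate_twin in the frame of tray below 0.012 m and distance of each of plate_blank, plate_twin from where it was at the start of the episode below 0.03 m); the arm keeps its last pose, push and grip.
It also fails if it takes over 38 s, if anything falls off the work surface, if the arm or the gripper's body presses on something with over 40 N, if the wrist force passes 120 N, or if a joint passes its speed limit or range.

## Working session

There is one attempt and no reset: what is moved stays moved. The work goes in short steps, Python scripts to look and compute and a tool call to move; the robot and the scene stay as the last step left them, time stands still between calls to the robot, and variables do not carry over. Pictures are saved under pics/ and viewed, and the job is handed in when it is done.

Besides the shell and the picture viewer there is one more tool, called after "Call:" as name(argument=value, ...) on one line, values as JSON. arm_command: Moves the arm, as the interface text tells. Its arguments: {"type":"object","properties":{"moves":{"type":"array"}},"required":["moves"]}

```bash
ls; mkdir -p pics
python3 - <<'E'
from workcell import bot
import cv2
o=bot.get_obs();print(o)
for n in ["scene","top","wrist"]:
    c=bot.camera(n);cv2.imwrite(f"pics/{n}0.png",c[:,:,::-1]);print(n,bot.get_calibration(n))
E
```

```text
pics
{'clock': 0.0, 'joint_pos': array([1.15999801e+00, 2.41388559e-01, 3.73721723e-03, 1.33522442e+00,
       3.44182070e-06, 1.57078741e+00]), 'joint_vel': array([-0.00088613, -0.00246784,  0.00156562,  0.00075936, -0.00070175,
        0.00109475]), 'tau': array([ 1.82648349e-03, -3.72314966e+01,  2.52410549e+01,  1.69680332e-02,
        1.96248088e-04,  3.82590684e-06]), 'eef_pos': array([0.19956039, 0.45814908, 0.40382975]), 'tool_rot': array([-0.38791516,  0.59208238,  0.3871114 ,  0.59085112]), 'ft_force': array([-0.13594121, -1.03822056, -0.47488844]), 'ft_torque': array([ 0.02310235,  0.05852341, -0.03135103]), 'grip_width': 0.08521380720764178}
scene {'mtx': array([[469.90584068,   0.        , 281.18315018],
       [  0.        , 469.90584068, 211.61114026],
       [  0.        ,   0.        ,   1.        ]]), 'world_from_camera': array([[ 0.80965843,  0.33294609, -0.48332197,  0.03575012],
       [-0.58688479,  0.46549328, -0.66248189, -0.63039935],
       [ 0.00441237,  0.82003836,  0.57229155,  0.63681125],
       [ 0.        ,  0.        ,  0.        ,  1.        ]])}
to
[... 251 characters left out ...]
   [-0.99968949, -0.02089221, -0.01358102,  0.02725612],
       [-0.01670311,  0.1573826 ,  0.98739644,  1.11198522],
       [ 0.        ,  0.        ,  0.        ,  1.        ]])}
wrist {'mtx': array([[334.72707459,   0.        , 272.47218504],
       [  0.        , 334.72707459, 213.11979743],
       [  0.        ,   0.        ,   1.        ]]), 'mount': array([[ 9.65653732e-05,  3.16139533e-01, -9.48712700e-01,
         3.01755231e-02],
       [-2.96971503e-04,  9.48712671e-01,  3.16139494e-01,
         8.15728588e-02],
       [ 9.99999951e-01,  2.51212508e-04,  1.85497226e-04,
         3.51097582e-04],
       [ 0.00000000e+00,  0.00000000e+00,  0.00000000e+00,
         1.00000000e+00]])}
```

View pics/scene0.png

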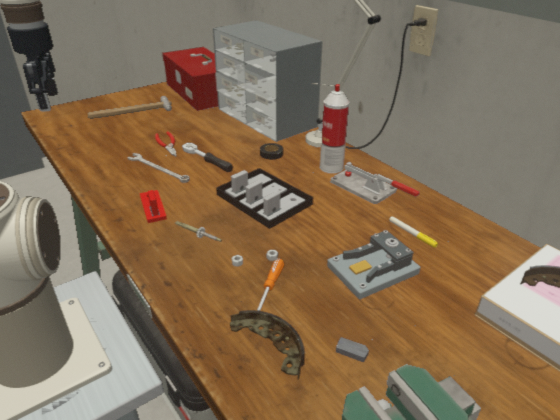

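View pics/top0.png

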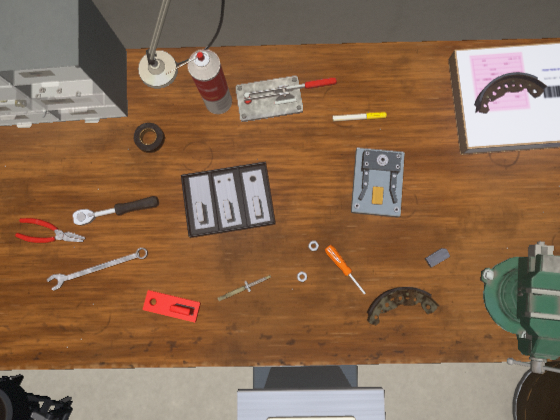

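View pics/wrist0.png

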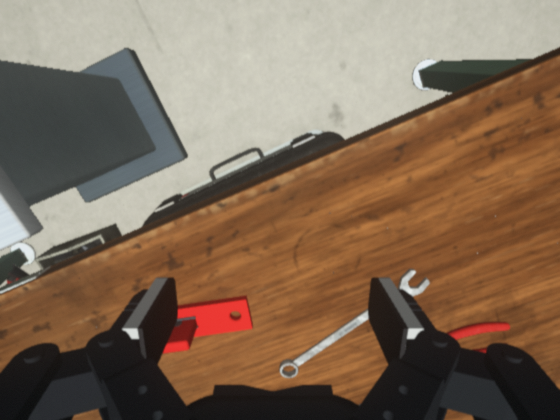

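The rightmost plate in the top view (hole near 253,180) looks like the bored one. I'll enlarge it to check.

Run:
```python
import cv2
i=cv2.imread('pics/top0.png')
a=cv2.resize(i[155:245,175:280],None,fx=6,fy=6,interpolation=cv2.INTER_CUBIC)
b=cv2.resize(i[140:225,345:412],None,fx=7,fy=7,interpolation=cv2.INTER_CUBIC)
cv2.imwrite('pics/ta.png',a);cv2.imwrite('pics/tb.png',b)
```

```text
(no output)
```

View pics/ta.png

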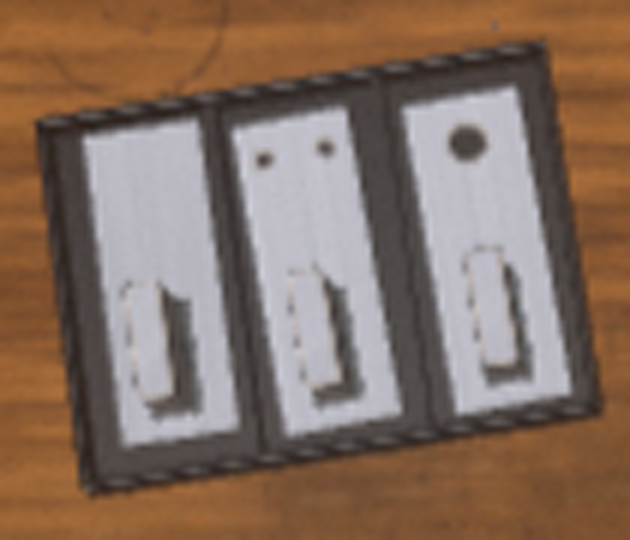

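View pics/tb.png

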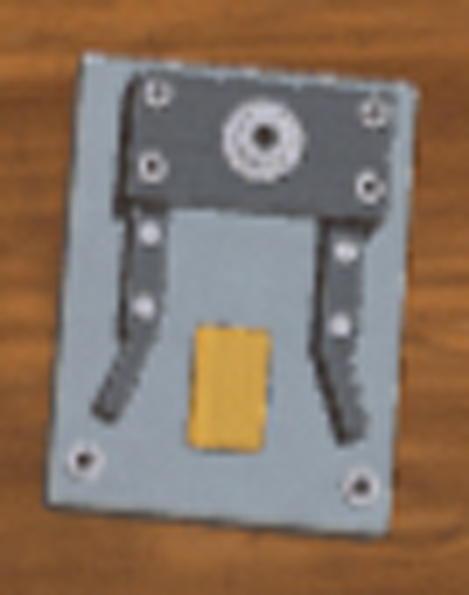

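```bash
cat > h.py <<'E'
import numpy as np, cv2
from workcell import bot
def ray(n,px,z,pose=None):
    c=bot.get_calibration(n);M=c['mtx']
    if n=='wrist':
        T=pose@c['mount']
    else: T=c['world_from_camera']
    out=[]
    for (u,v),zz in zip(px,np.broadcast_to(z,(len(px),))):
        d=np.array([(u-M[0,2])/M[0,0],-(v-M[1,2])/M[1,1],-1.])
        d=T[:3,:3]@d;p=T[:3,3]
        out.append(p+d*(zz-p[2])/d[2])
    return np.array(out)
def proj(n,P,pose=None):
    c=bot.get_calibration(n);M=c['mtx']
    T=pose@c['mount'] if n=='wrist' else c['world_from_camera']
    q=(np.asarray(P)-T[:3,3])@T[:3,:3]
    return np.c_[M[0,2]+M[0,0]*q[:,0]/-q[:,2], M[1,2]+M[1,1]*-q[:,1]/-q[:,2]]
def pose(o):
    from scipy.spatial.transform import Rotation as R
    T=np.eye(4);T[:3,:3]=R.from_quat(o['tool_rot']).as_matrix();T[:3,3]=o['eef_pos'];return T
E
python3 - <<'E'
from h import *
np.set_printoptions(precision=4,suppress=True)
A=lambda l:(np.array(l)+.5)/6-.5+[175,155]
B=lambda l:(np.array(l)+.5)/7-.5+[345,140]
pl=ray('top',A([(403,105),(517,88),(570,392),(455,412),(467,143)]),.014)
lug=ray('top',A([(467,252),(503,247),(518,365),(484,368)]),.059)
dk=ray('top',B([(85,55),(415,88),(388,535),(47,505)]),.02)
bu=ray('top',B([(264,135)]),.06)
pad=ray('top',B([(195,325),(270,330),(263,450),(187,447)]),.026)
for n,p in zip('pl lug dk bu pad'.split(),(pl,lug,dk,bu,pad)): print(n,p[:,:2].tolist() and p,p[:4].mean(0))
for n,p in (('pl',pl),('dk',dk),('lug',lug)):
    f=(p[0]+p[1])/2-(p[2]+p[3])/2; print(n,np.linalg.norm(f),np.arctan2(f[1],f[0]),np.linalg.norm(p[0]-p[1]))
E
```

```text
pl [[0.6319 0.1424 0.014 ]
 [0.6375 0.0989 0.014 ]
 [0.5201 0.0803 0.014 ]
 [0.5134 0.1235 0.014 ]
 [0.6165 0.1182 0.014 ]] [0.5757 0.1113 0.014 ]
lug [[0.5654 0.1147 0.059 ]
 [0.567  0.1017 0.059 ]
 [0.5236 0.0967 0.059 ]
 [0.5228 0.1089 0.059 ]] [0.5447 0.1055 0.059 ]
dk [[ 0.6822 -0.1211  0.02  ]
 [ 0.6686 -0.2276  0.02  ]
 [ 0.5219 -0.2108  0.02  ]
 [ 0.5339 -0.1029  0.02  ]] [ 0.6016 -0.1656  0.02  ]
bu [[ 0.6431 -0.1704  0.06  ]] [ 0.6431 -0.1704  0.06  ]
pad [[ 0.5902 -0.1517  0.026 ]
 [ 0.5881 -0.1756  0.026 ]
 [ 0.5492 -0.1714  0.026 ]
 [ 0.5507 -0.1474  0.026 ]] [ 0.5695 -0.1615  0.026 ]
pl 0.11945182889063138 0.15826565689228753 0.04388093877814377
dk 0.14850925698435904 -0.11787556293375581 0.10735531556107566
lug 0.04334849875833547 0.12472834041707721 0.01315937985939341
```

```bash
cat >> h.py <<'E'
from scipy.spatial.transform import Rotation as R
def Rt(yaw): # tool x down, z along plate y
    z=np.array([-np.sin(yaw),np.cos(yaw),0]);x=np.array([0,0,-1.]);return np.c_[x,np.cross(z,x),z]
def plan(pos,yaw,n,nr=None):
    o=bot.get_obs();T=pose(o);p=T[:3,3].copy();Q=T[:3,:3];Rg=Rt(yaw)
    rv=R.from_matrix(Q.T@Rg).as_rotvec();nr=nr or n
    d=(np.array(pos)-p)/n
    print('clock',o['clock'],'rotvec',rv.round(4),'dpos',(d*n).round(4))
    for i in range(n):
        s=Q.T@d; r=rv/nr if i<nr else rv*0
        print((s.round(4)).tolist(),r.round(4).tolist()); Q=Q@R.from_rotvec(r).as_matrix()
E
python3 - <<'E'
from h import *
plan([.546,.1066,.33],.158,14,6)
E
```

```text
clock 0.15 rotvec [-5.688e-01 -1.600e-03 -5.000e-04] dpos [ 0.3464 -0.3516 -0.074 ]
[0.0053, -0.0327, -0.0131] [-0.0948, -0.0003, -0.0001]
[0.0053, -0.0313, -0.0162] [-0.0948, -0.0003, -0.0001]
[0.0053, -0.0297, -0.0191] [-0.0948, -0.0003, -0.0001]
[0.0053, -0.0277, -0.0218] [-0.0948, -0.0003, -0.0001]
[0.0053, -0.0255, -0.0243] [-0.0948, -0.0003, -0.0001]
[0.0053, -0.0231, -0.0266] [-0.0948, -0.0003, -0.0001]
[0.0053, -0.0205, -0.0287] [-0.0, -0.0, -0.0]
[0.0053, -0.0205, -0.0287] [-0.0, -0.0, -0.0]
[0.0053, -0.0205, -0.0287] [-0.0, -0.0, -0.0]
[0.0053, -0.0205, -0.0287] [-0.0, -0.0, -0.0]
[0.0053, -0.0205, -0.0287] [-0.0, -0.0, -0.0]
[0.0053, -0.0205, -0.0287] [-0.0, -0.0, -0.0]
[0.0053, -0.0205, -0.0287] [-0.0, -0.0, -0.0]
[0.0053, -0.0205, -0.0287] [-0.0, -0.0, -0.0]
```

Call:
arm_command(moves=[0.005,-0.033,-0.013,-0.095,0,0,0.1,0.005,-0.031,-0.016,-0.095,0,0,0.1,0.005,-0.03,-0.019,-0.095,0,0,0.1,0.005,-0.028,-0.022,-0.095,0,0,0.1,0.005,-0.026,-0.024,-0.095,0,0,0.1,0.005,-0.023,-0.027,-0.095,0,0,0.1,0.005,-0.021,-0.029,0,0,0,0.1,0.005,-0.021,-0.029,0,0,0,0.1,0.005,-0.021,-0.029,0,0,0,0.1,0.005,-0.021,-0.029,0,0,0,0.1,0.005,-0.021,-0.029,0,0,0,0.1,0.005,-0.021,-0.029,0,0,0,0.1])

```text
clock: 1.15
eef_pos: [0.5158, 0.1555, 0.3381]
tool_rot: [-0.547, 0.447, 0.55, 0.445]
ft_force: [0.3, 1.2, -0.3]
grip_width: 0.0384
```

Run:
```python
from h import *
plan([.546,.1066,.31],.158,4)
print(bot.get_obs()['joint_pos'],bot.get_obs()['grip_width'])
```

```text
clock 1.15 rotvec [ 0.0479  0.0013 -0.0047] dpos [ 0.0302 -0.0489 -0.0281]
[0.007, -0.0049, -0.0135] [0.012, 0.0003, -0.0012]
[0.007, -0.0051, -0.0135] [0.012, 0.0003, -0.0012]
[0.007, -0.0052, -0.0134] [0.012, 0.0003, -0.0012]
[0.007, -0.0054, -0.0133] [0.012, 0.0003, -0.0012]
[ 0.29234596  0.35558931 -0.01291682  1.20686484  0.00177837  0.08643649] 0.0384315169446319
```

Call:
arm_command(moves=[0.007,-0.005,-0.0135,0.02,0,0,0.1,0.007,-0.005,-0.0135,0.02,0,0,0.1,0.007,-0.005,-0.013,0.01,0,-0.002,0.1,0.005,-0.004,-0.008,0,0,0,0.1,0,0,0,0,0,0,0.1,0,0,0,0,0,0,0.1])

```text
clock: 1.65
eef_pos: [0.5486, 0.1022, 0.3066]
tool_rot: [-0.533, 0.465, 0.536, 0.461]
ft_force: [0.4, 1.0, 0.7]
grip_width: 0.0384
```

Run:
```python
from h import *
plan([.546,.1066,.31],.158,1)
o=bot.get_obs();c=bot.camera('wrist');cv2.imwrite('pics/w1.png',c[:,:,::-1]);print(o['eef_pos'],o['tool_rot'],o['grip_width'])
```

```text
clock 1.65 rotvec [-0.0162 -0.0004 -0.0069] dpos [-0.0026  0.0044  0.0034]
[-0.0034, 0.002, 0.0047] [-0.0162, -0.0004, -0.0069]
[0.54860505 0.10222447 0.30658101] [-0.53269194  0.46525489  0.53564049  0.46137452] 0.038362066166329534
```

View pics/w1.png

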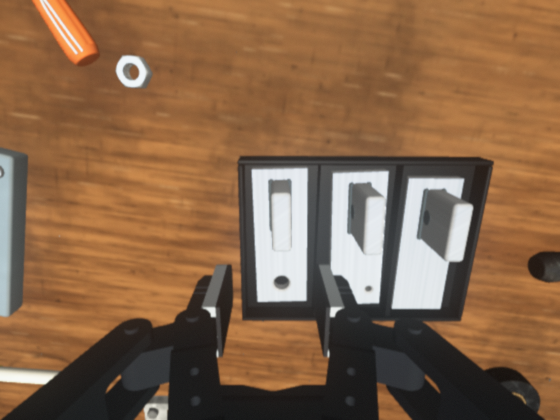

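Run:
```python
from h import *
np.set_printoptions(precision=4,suppress=True)
i=cv2.imread('pics/w1.png');cv2.imwrite('pics/w1a.png',cv2.resize(i[150:325,235:325],None,fx=4,fy=4,interpolation=cv2.INTER_CUBIC)[:600])
T=np.eye(4);T[:3,:3]=R.from_quat([-0.53269194,0.46525489,0.53564049,0.46137452]).as_matrix();T[:3,3]=[0.54860505,0.10222447,0.30658101]
pl=ray('wrist',[(252,169),(306,167),(307,301),(257,302),(282,283)],.014,T)
lug=ray('wrist',[(272,193),(291,193),(291,249),(273,250)],.059,T)
print(pl,pl[:4].mean(0));print(lug,lug.mean(0))
f=(pl[2]+pl[3]-pl[1]-pl[0])/2;print(np.linalg.norm(f),np.arctan2(f[1],f[0]))
f=(lug[2]+lug[3]-lug[1]-lug[0])/2;print(np.linalg.norm(f),np.arctan2(f[1],f[0]))
```

```text
[[0.5185 0.0818 0.014 ]
 [0.5109 0.1239 0.014 ]
 [0.6308 0.1457 0.014 ]
 [0.6382 0.1011 0.014 ]
 [0.6159 0.1206 0.014 ]] [0.5746 0.1132 0.014 ]
[[0.524  0.0987 0.059 ]
 [0.5222 0.1114 0.059 ]
 [0.5627 0.1178 0.059 ]
 [0.5653 0.1053 0.059 ]] [0.5436 0.1083 0.059 ]
0.12160945120519777 0.16992576272463222
0.04137737629274031 0.1583755042619481
```

View pics/w1a.png

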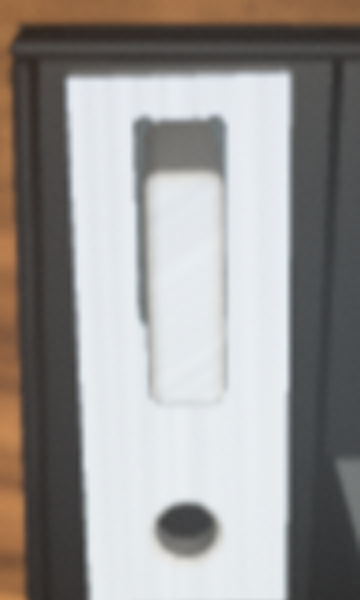

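Run:
```python
from h import *
plan([.545,.1075,.202],.163,8)
```

```text
clock 1.7 rotvec [-0.0207 -0.0006 -0.0069] dpos [-0.0035  0.005  -0.1046]
[0.0131, 0.0002, 0.0007] [-0.0026, -0.0001, -0.0009]
[0.0131, 0.0003, 0.0007] [-0.0026, -0.0001, -0.0009]
[0.0131, 0.0003, 0.0007] [-0.0026, -0.0001, -0.0009]
[0.0131, 0.0003, 0.0007] [-0.0026, -0.0001, -0.0009]
[0.0131, 0.0003, 0.0007] [-0.0026, -0.0001, -0.0009]
[0.0131, 0.0003, 0.0007] [-0.0026, -0.0001, -0.0009]
[0.0131, 0.0003, 0.0007] [-0.0026, -0.0001, -0.0009]
[0.0131, 0.0003, 0.0007] [-0.0026, -0.0001, -0.0009]
```

First the lateral correction, then part of the descent.

Call:
arm_command(moves=[0.01,0.001,0.003,-0.01,0,-0.004,0.1,0.013,0.001,0.003,-0.01,0,-0.003,0.1,0.013,0,0,0,0,0,0.1,0.013,0,0,0,0,0,0.1,0,0,0,0,0,0,0.1])

```text
clock: 2.12
eef_pos: [0.5444, 0.1133, 0.2601]
tool_rot: [0.542, -0.453, -0.54, -0.458]
ft_force: [-0.8, 0.2, -1.1]
grip_width: 0.0385
```

Run:
```python
from h import *
plan([.545,.1075,.202],.163,4)
```

```text
clock 2.1167 rotvec [0.0082 0.0013 0.0067] dpos [ 0.0006 -0.0058 -0.0581]
[0.0145, 0.0002, -0.0015] [0.0021, 0.0003, 0.0017]
[0.0145, 0.0002, -0.0015] [0.0021, 0.0003, 0.0017]
[0.0145, 0.0001, -0.0015] [0.0021, 0.0003, 0.0017]
[0.0145, 0.0001, -0.0015] [0.0021, 0.0003, 0.0017]
```

Call:
arm_command(moves=[0.01,0,-0.002,0.004,0,0.003,0.1,0.012,0,-0.002,0,0,0,0.1,0.01,0,0,0,0,0,0.1,0.005,0,0,0,0,0,0.1,0,0,0,0,0,0,0.1,0,0,0,0,0,0,0.1])

```text
clock: 2.62
eef_pos: [0.5453, 0.1128, 0.2241]
tool_rot: [0.542, -0.453, -0.54, -0.458]
ft_force: [-0.9, -0.1, -0.1]
grip_width: 0.0385
```

Run:
```python
from h import *
plan([.545,.1075,.202],.163,1)
```

```text
clock 2.6167 rotvec [0.0092 0.0022 0.0079] dpos [-0.0003 -0.0053 -0.0221]
[0.022, 0.0013, -0.0052] [0.0092, 0.0022, 0.0079]
```

Call:
arm_command(moves=[0.008,0.001,-0.006,0.01,0.002,0.008,0.1,0.008,0,0,0,0,0,0.1,0,0,0,0,0,0,0.1,0,0,0,0,0,0,0.1])

```text
clock: 2.95
eef_pos: [0.5462, 0.1061, 0.2079]
tool_rot: [0.539, -0.458, -0.538, -0.459]
ft_force: [0.2, 0.7, 0.9]
grip_width: 0.0386
```

Run:
```python
from h import *
plan([.545,.1075,.202],.163,1)
```

```text
clock 2.95 rotvec [-0.0021 -0.0001  0.0018] dpos [-0.0012  0.0014 -0.0059]
[0.0059, 0.0009, 0.0015] [-0.0021, -0.0001, 0.0018]
```

Call:
arm_command(moves=[0.006,0.001,0.001,0,0,0,0.1,0,0,0,0,0,0,0.1,0,0,0,0,0,0,0.1])

```text
clock: 3.2
eef_pos: [0.5451, 0.1068, 0.2014]
tool_rot: [0.539, -0.458, -0.538, -0.459]
ft_force: [0.7, -0.2, -0.0]
grip_width: 0.0384
```

Run:
```python
from h import *
plan([.545,.1075,.202],.163,1)
c=bot.camera('wrist');cv2.imwrite('pics/w2.png',c[:,:,::-1])
```

```text
clock 3.2 rotvec [-0.0027  0.0001  0.002 ] dpos [-0.0001  0.0007  0.0006]
[-0.0006, -0.0, 0.0007] [-0.0027, 0.0001, 0.002]
```

View pics/w2.png

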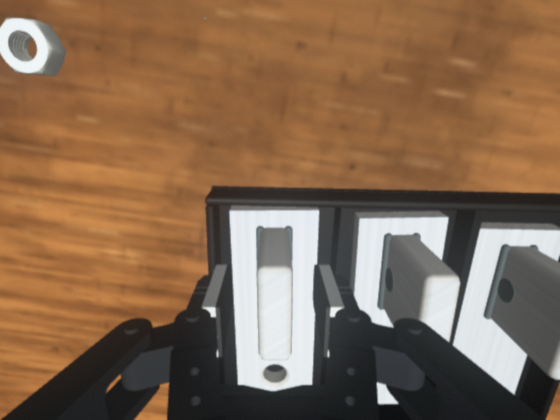

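The lug is centred between the pads and the large hole is visible in front at (275,373). I'll close the gripper.

Call:
arm_command(moves=[0,0,0,0,0,0,1,0,0,0,0,0,0,1,0,0,0,0,0,0,1,0,0,0,0,0,0,1,0,0,0,0,0,0,1,0,0,0,0,0,0,1])

```text
clock: 3.75
eef_pos: [0.545, 0.107, 0.2015]
tool_rot: [0.539, -0.458, -0.538, -0.459]
ft_force: [-0.1, 0.2, -1.0]
grip_width: 0.0131
```

Call:
arm_command(moves=[-0.006,0,0,0,0,0,1,-0.012,0,0,0,0,0,1,-0.012,0,0,0,0,0,1,-0.012,0,0,0,0,0,1,-0.012,0,0,0,0,0,1,-0.01,0,0,0,0,0,1,-0.005,0,0,0,0,0,1,0,0,0,0,0,0,1])

```text
clock: 4.42
eef_pos: [0.543, 0.1066, 0.273]
tool_rot: [-0.537, 0.46, 0.54, 0.457]
ft_force: [0.1, -0.1, -2.2]
grip_width: 0.0133
```

Run:
```python
from h import *
yaw=-.118;c=np.array([.5988,-.1652]);f=np.array([np.cos(yaw),np.sin(yaw)])
print('lug final',c-.03*f)
p=c-.11*f;print(p)
plan([*p,.28],yaw,12,5)
o=bot.get_obs();c=bot.camera('wrist');cv2.imwrite('pics/w3.png',c[:,:,::-1]);print(o)
```

```text
lug final [ 0.56900862 -0.16166821]
[ 0.48956493 -0.1522501 ]
clock 4.4167 rotvec [ 0.2787 -0.0008 -0.0059] dpos [-0.0534 -0.2589  0.007 ]
[-0.0005, 0.0078, -0.0206] [0.0557, -0.0002, -0.0012]
[-0.0006, 0.0067, -0.021] [0.0557, -0.0002, -0.0012]
[-0.0006, 0.0055, -0.0213] [0.0557, -0.0002, -0.0012]
[-0.0006, 0.0043, -0.0216] [0.0557, -0.0002, -0.0012]
[-0.0006, 0.0031, -0.0218] [0.0557, -0.0002, -0.0012]
[-0.0006, 0.0019, -0.0219] [0.0, -0.0, -0.0]
[-0.0006, 0.0019, -0.0219] [0.0, -0.0, -0.0]
[-0.0006, 0.0019, -0.0219] [0.0, -0.0, -0.0]
[-0.0006, 0.0019, -0.0219] [0.0, -0.0, -0.0]
[-0.0006, 0.0019, -0.0219] [0.0, -0.0, -0.0]
[-0.0006, 0.0019, -0.0219] [0.0, -0.0, -0.0]
[-0.0006, 0.0019, -0.0219] [0.0, -0.0, -0.0]
{'clock': 4.4167, 'joint_pos': array([ 1.93867670e-01,  4.36910682e-01, -7.05553440e-02,  1.06927609e+00,
        2.11871063e-04,  3.31341319e-02]), 'joint_vel': array([-0.00178913, -0.00251785, -0.00129023, -0.00331446,  0.00047678,
       -0.0013447 ]), 'tau': array([ 1.20982580e-05, -4.49831450e+01,  2.32603133e+01,  2.86007775e-01,
       -6.48155492e-04,  9.39578126e-05]), 'eef_pos': array([0.54295109, 0.10662761, 0.27295053]), 'tool_rot': array([-0.53715662,  0.45984277,  0.53989094,  0.45664556]), 'ft_force': array([ 0.09567314, -0.11900523, -2.16902319]), 'ft_torque': array([-0.07568308, -0.05481756,  0.02492069]), 'grip_width': 0.013339141442753315}
```

View pics/w3.png

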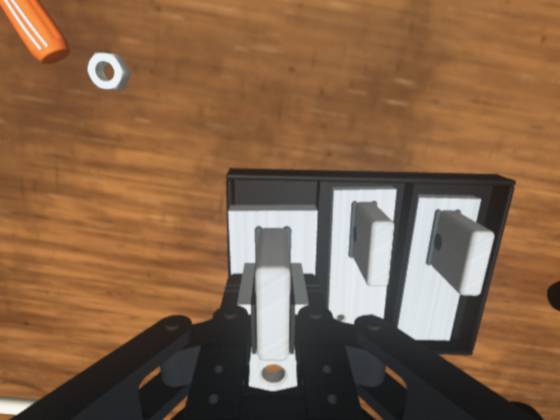

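Run:
```python
from h import *
np.set_printoptions(precision=4,suppress=True)
i=cv2.imread('pics/w3.png');cv2.imwrite('pics/w3a.png',cv2.resize(i[195:400,210:340],None,fx=5,fy=5,interpolation=cv2.INTER_CUBIC)[:])
I=np.eye(4); h=.1975
# plate frame -> tool: tool y=-x, z=y, x=-z ; lug centre at tool (.,0,0)
def pt(x,y,z,dx=0): return [h-z,-(x+.03+dx),y]
P=[pt(.042,0,.01),pt(.042,.007,.01),pt(.035,0,.01),pt(.06,.022,.01),pt(.06,-.022,.01),pt(-.06,.022,.01),pt(-.06,-.022,.01),pt(-.052,.007,.055),pt(-.052,-.007,.055),pt(-.008,.007,.055),pt(-.008,-.007,.055),pt(-.052,.007,.01),pt(-.052,-.007,.01)]
q=proj('wrist',P,I);print(q)
print(((q-[210,195]+.5)*5))
```

```text
[[271.7716 375.2131]
 [283.6223 375.2123]
 [271.7601 365.677 ]
 [308.0042 398.78  ]
 [235.5982 398.784 ]
 [316.0757 211.0368]
 [227.0751 211.0563]
 [289.9646 268.6408]
 [252.57   268.647 ]
 [288.2489 363.4608]
 [254.5894 363.4636]
 [285.5382 226.1963]
 [257.646  226.202 ]]
[[ 311.3581  903.5657]
 [ 370.6116  903.5613]
 [ 311.3006  855.8852]
 [ 492.5209 1021.4001]
 [ 130.4909 1021.4199]
 [ 532.8786   82.684 ]
 [  87.8755   82.7813]
 [ 402.323   370.7038]
 [ 215.35    370.7352]
 [ 393.7443  844.8038]
 [ 225.4471  844.8182]
 [ 380.1911  158.4815]
 [ 240.7301  158.5101]]
```

```bash
python3 -c "
import cv2;i=cv2.imread('pics/w3a.png');print(i.shape);cv2.imwrite('pics/w3b.png',i[:600]);cv2.imwrite('pics/w3c.png',i[-600:])"
```

```text
(1025, 650, 3)
```

View pics/w3b.png

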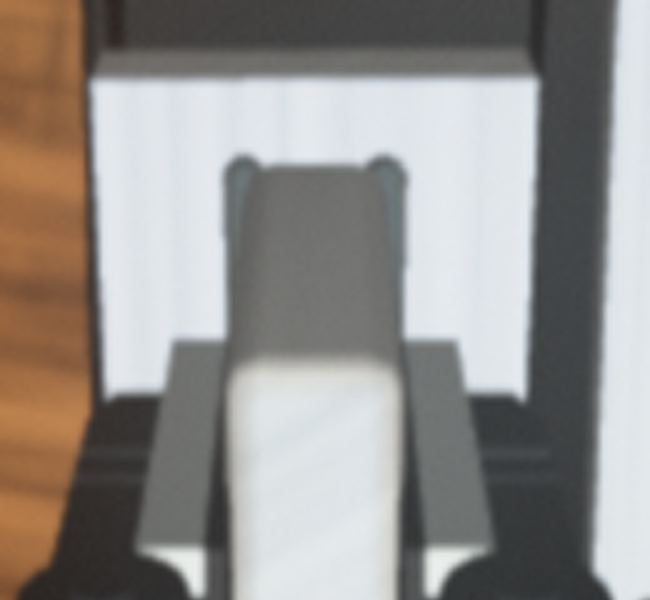

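View pics/w3c.png

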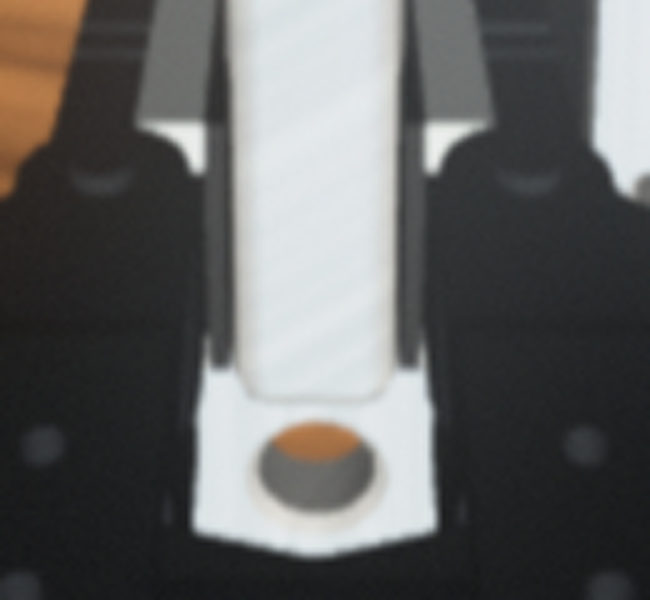

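Call:
arm_command(moves=[0,0.008,-0.018,0.05,0,0,1,0,0.007,-0.021,0.05,0,0,1,0,0.005,-0.021,0.05,0,0,1,0,0.004,-0.022,0.05,0,0,1,0,0.003,-0.022,0.04,0,0,1,0,0.002,-0.022,0,0,0,1,0,0.002,-0.022,0,0,0,1,0,0.002,-0.022,0,0,0,1,0,0.002,-0.022,0,0,0,1,0,0.002,-0.018,0,0,0,1,0,0.001,-0.01,0,0,0,1,0,0,-0.004,0,0,0,1,0,0,0,0,0,0,1,0,0,0,0,0,0,1])

```text
clock: 5.63
eef_pos: [0.4944, -0.1254, 0.2627]
tool_rot: [-0.472, 0.527, 0.484, 0.516]
ft_force: [0.6, -0.5, -2.1]
grip_width: 0.0135
```

Run:
```python
from h import *
plan([0.4896,-.15225,.28],-.118,1)
o=bot.get_obs();np.save('p4.npy',pose(o));c=bot.camera('wrist');cv2.imwrite('pics/w4.png',c[:,:,::-1]);c=bot.camera('scene');cv2.imwrite('pics/s4.png',c[:,:,::-1]);print(o['eef_pos'],o['grip_width'])
```

```text
clock 5.6333 rotvec [ 0.0305  0.0005 -0.0227] dpos [-0.0048 -0.0269  0.0173]
[-0.0173, 0.0028, -0.0272] [0.0305, 0.0005, -0.0227]
[ 0.49436504 -0.12538247  0.26266119] 0.013467482223788877
```

View pics/w4.png

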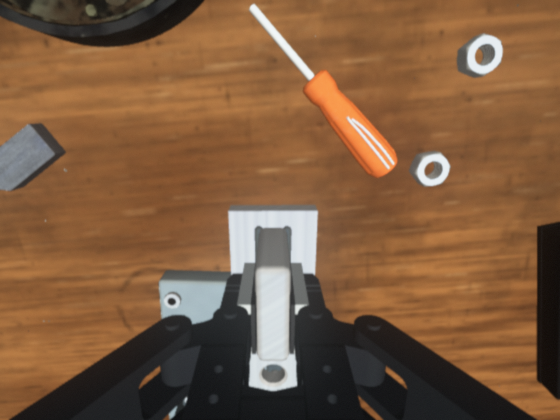

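View pics/s4.png

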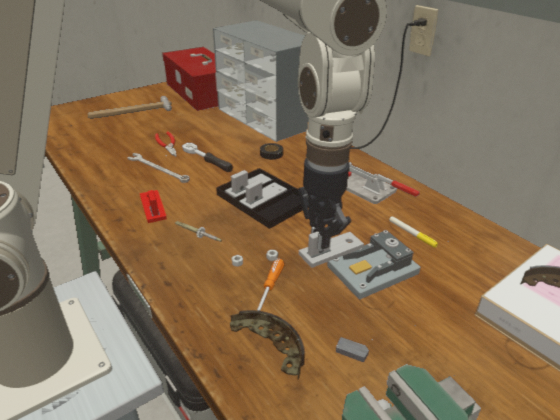

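Call:
arm_command(moves=[0,0.001,-0.008,0.01,0,-0.012,1,0,0.001,-0.01,0.01,0,-0.01,1,0,0,-0.005,0,0,0,1,0,0,0,0,0,0,1,0,0,0,0,0,0,1])

```text
clock: 6.15
eef_pos: [0.4908, -0.1473, 0.263]
tool_rot: [-0.474, 0.524, 0.473, 0.526]
ft_force: [-0.0, 0.4, -0.7]
grip_width: 0.0133
```

Run:
```python
from h import *
plan([0.4896,-.15225,.26],-.118,1)
o=bot.get_obs();np.save('p5.npy',pose(o));c=bot.camera('wrist');cv2.imwrite('pics/w5.png',c[:,:,::-1]);print(o['eef_pos'],o['grip_width'])
c=bot.camera('top');cv2.imwrite('pics/t5.png',cv2.resize(c[120:270,320:470,::-1],None,fx=4,fy=4,interpolation=cv2.INTER_CUBIC))
i=cv2.imread('pics/scene0.png');cv2.imwrite('pics/s0a.png',cv2.resize(i[225:300,320:425],None,fx=7,fy=7,interpolation=cv2.INTER_CUBIC))
```

```text
clock 6.15 rotvec [0.0144 0.0006 0.0028] dpos [-0.0012 -0.0049 -0.003 ]
[0.003, 0.0007, -0.005] [0.0144, 0.0006, 0.0028]
[ 0.49078513 -0.14731646  0.26300445] 0.013302939257904442
```

View pics/w5.png

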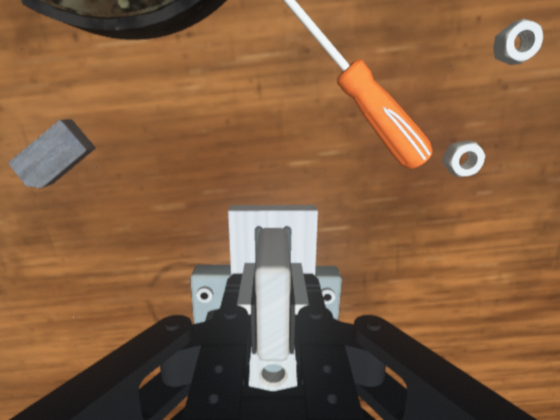

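View pics/t5.png

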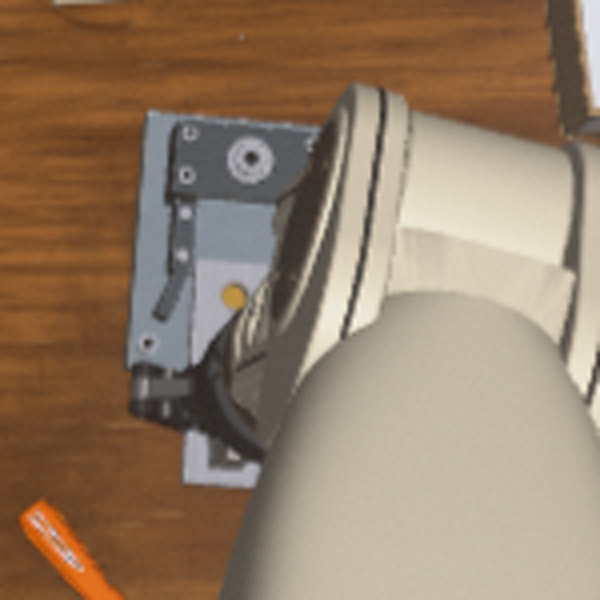

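View pics/s0a.png

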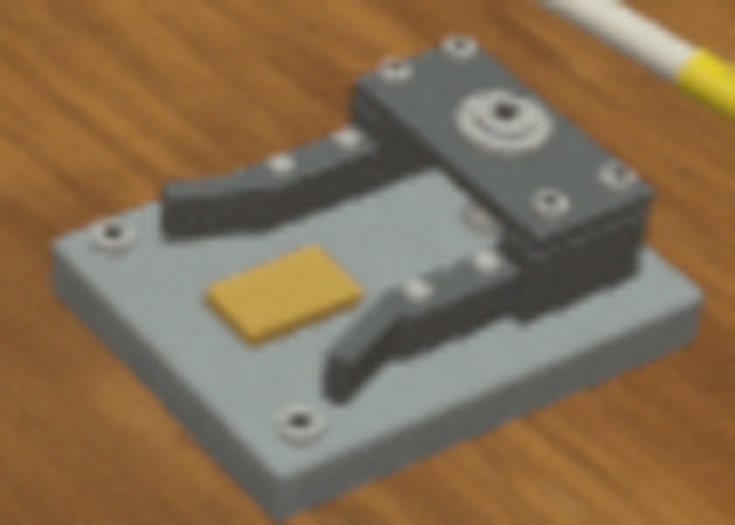

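```bash
python3 - <<'E'
from h import *
np.set_printoptions(precision=4,suppress=True)
T=np.load('p5.npy');print(T)
t=lambda l:(np.array(l)+.5)/4-.5+[320,120]
h=ray('top',t([(235,296)]),T[2,3]-.1875)[0];b=ray('top',t([(251,158)]),.06)[0]
print('top hole',h,'bush',b)
ht=(T@np.array([.1875,-.072,0,1]))[:3];print('hole nominal from TCP',ht)
hw=ray('wrist',[(273.4+0.,373.4)],T[2,3]-.1875,T);print('hole wrist',hw)
w=ray('wrist',[(191,275),(341,275)],.02,T);print('jig front corners wrist',w,np.linalg.norm(w[0]-w[1]),w.mean(0),np.arctan2(*(w[1]-w[0])[[0,1]]))
s=lambda l:(np.array(l)+.5)/7-.5+[320,225]
d=ray('scene',s([(280,487),(55,242),(703,295)]),.02);print('deck scene (near R front, L front, R back)',d)
print('bush scene',ray('scene',s([(504,117)]),.06),'pad',ray('scene',s([(258,337),(207,297),(315,248),(362,292)]),.026).mean(0))
c=np.array([.5988,-.1652]);f=np.array([np.cos(.118),-np.sin(.118)]);l=np.array([-f[1],f[0]])
for a,bb in((-.072,.055),(-.072,-.055),(.078,.055),(.078,-.055),(.042,0)): print(a,bb,c+a*f+bb*l)
E
python3 - <<'E'
import cv2
i=cv2.imread('pics/w5.png');cv2.imwrite('pics/w5a.png',cv2.resize(i[195:405,180:350],None,fx=4,fy=4,interpolation=cv2.INTER_CUBIC)[:600])
E
```

```text
[[ 0.0028 -0.9946  0.1034  0.4908]
 [ 0.0002  0.1034  0.9946 -0.1473]
 [-1.     -0.0028  0.0005  0.263 ]
 [ 0.      0.      0.      1.    ]]
top hole [ 0.5627 -0.1555  0.0755] bush [ 0.6425 -0.1706  0.06  ]
hole nominal from TCP [ 0.5629 -0.1547  0.0757]
hole wrist [[ 0.5618 -0.1537  0.0755]]
jig front corners wrist [[ 0.5214 -0.2085  0.02  ]
 [ 0.5325 -0.1019  0.02  ]] 0.10717651326195533 [ 0.5269 -0.1552  0.02  ] 0.10405241525947526
deck scene (near R front, L front, R back) [[ 0.5184 -0.2142  0.02  ]
 [ 0.5344 -0.1051  0.02  ]
 [ 0.6676 -0.2287  0.02  ]]
bush scene [[ 0.6398 -0.1719  0.06  ]] pad [ 0.5676 -0.1642  0.026 ]
-0.072 0.055 [ 0.5338 -0.1021]
-0.072 -0.055 [ 0.5208 -0.2113]
0.078 0.055 [ 0.6827 -0.1198]
0.078 -0.055 [ 0.6698 -0.229 ]
0.042 0 [ 0.6405 -0.1701]
```

View pics/w5a.png

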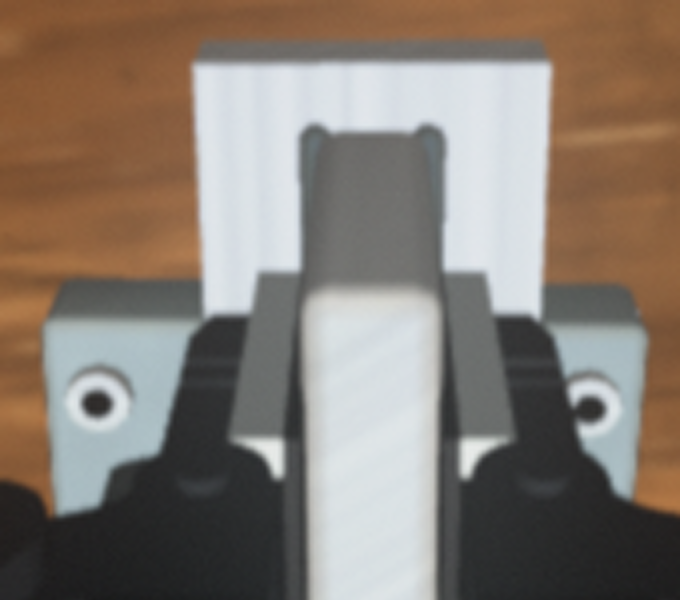

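Call:
arm_command(moves=[0.008,0.001,-0.005,0.011,0,0.003,1,0.01,0,0,0,0,0,1,0.008,0,0,0,0,0,1,0,0,0,0,0,0,1,0,0,0,0,0,0,1])

```text
clock: 6.67
eef_pos: [0.489, -0.1521, 0.2336]
tool_rot: [-0.47, 0.528, 0.471, 0.528]
ft_force: [0.4, -0.8, -1.6]
grip_width: 0.013
```

Run:
```python
from h import *
plan([0.4896,-.1523,.2295],-.115,1)
```

```text
clock 6.6667 rotvec [ 0.0002  0.0009 -0.0016] dpos [ 0.0006 -0.0002 -0.0041]
[0.0041, -0.0006, -0.0002] [0.0002, 0.0009, -0.0016]
```

Call:
arm_command(moves=[0.004,-0.006,0,0,0,-0.001,1,0,-0.01,0,0,0,0,1,0,-0.01,0,0,0,0,1,0,-0.006,0,0,0,0,1,0,0,0,0,0,0,1,0,0,0,0,0,0,1])

```text
clock: 7.17
eef_pos: [0.5232, -0.1554, 0.2274]
tool_rot: [-0.47, 0.528, 0.472, 0.528]
ft_force: [-0.4, 1.4, -1.9]
grip_width: 0.0129
```

Run:
```python
from h import *
plan([.569,-.1614,.2295],-.115,1)
c=bot.camera('scene');cv2.imwrite('pics/s6.png',cv2.resize(c[200:300,290:430,::-1],None,fx=5,fy=5,interpolation=cv2.INTER_CUBIC))
```

```text
clock 7.1667 rotvec [ 0.001   0.0016 -0.0023] dpos [ 0.0458 -0.006   0.0021]
[-0.0022, -0.0462, -0.0007] [0.001, 0.0016, -0.0023]
```

View pics/s6.png

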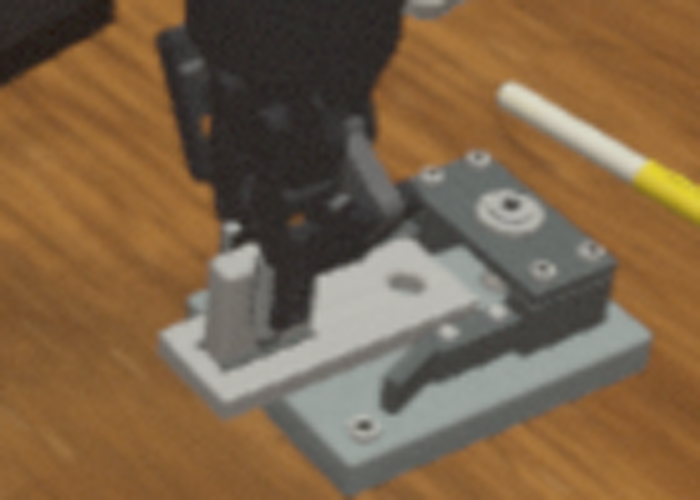

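Plate lies between the guides, level, with its nose just short of the bridge (hole at about 405,282 in the crop, bush at 510,210). I'll continue sliding and raise it 2 mm.

Call:
arm_command(moves=[-0.002,-0.006,0,0,0,-0.002,1,0,-0.008,0,0,0,0,1,0,-0.008,0,0,0,0,1,0,-0.004,0,0,0,0,1,0,0,0,0,0,0,1,0,0,0,0,0,0,1])

```text
clock: 7.72
eef_pos: [0.5512, -0.1586, 0.23]
tool_rot: [-0.47, 0.527, 0.471, 0.528]
ft_force: [0.4, -0.5, -2.1]
grip_width: 0.0131
```

Run:
```python
from h import *
plan([.569,-.1614,.2295],-.115,1)
print(bot.get_obs()['ft_force'])
```

```text
clock 7.7167 rotvec [0.0007 0.0016 0.0005] dpos [ 0.0178 -0.0028 -0.0005]
[0.0005, -0.018, -0.0007] [0.0007, 0.0016, 0.0005]
[ 0.38938756 -0.53162267 -2.12000765]
```

Call:
arm_command(moves=[0,-0.006,0,0,0,0,1,0,-0.007,-0.001,0,0,0,1,0,-0.004,0,0,0,0,1,0,0,0,0,0,0,1,0,0,0,0,0,0,1])

```text
clock: 8.13
eef_pos: [0.5695, -0.1619, 0.2297]
tool_rot: [-0.47, 0.527, 0.471, 0.528]
ft_force: [-0.1, -0.4, -2.1]
grip_width: 0.0128
```

Run:
```python
from h import *
plan([.569,-.1614,.2295],-.115,1)
o=bot.get_obs();np.save('p7.npy',pose(o));print(o['ft_force'])
c=bot.camera('wrist');cv2.imwrite('pics/w7.png',c[:,:,::-1])
c=bot.camera('scene');cv2.imwrite('pics/s7.png',cv2.resize(c[200:300,290:430,::-1],None,fx=5,fy=5,interpolation=cv2.INTER_CUBIC))
```

```text
clock 8.1333 rotvec [ 0.0006  0.0016 -0.0003] dpos [-0.0005  0.0005 -0.0002]
[0.0002, 0.0006, 0.0004] [0.0006, 0.0016, -0.0003]
[-0.07078406 -0.44431857 -2.10857307]
```

View pics/w7.png

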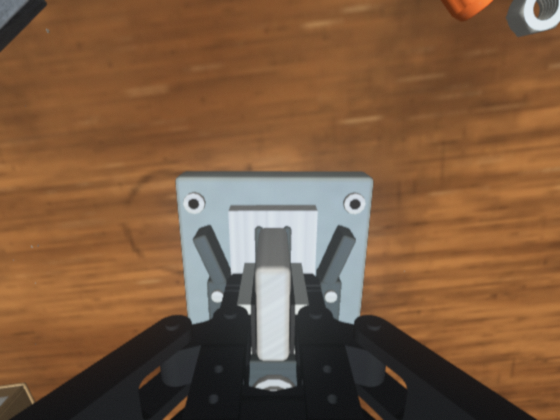

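View pics/s7.png

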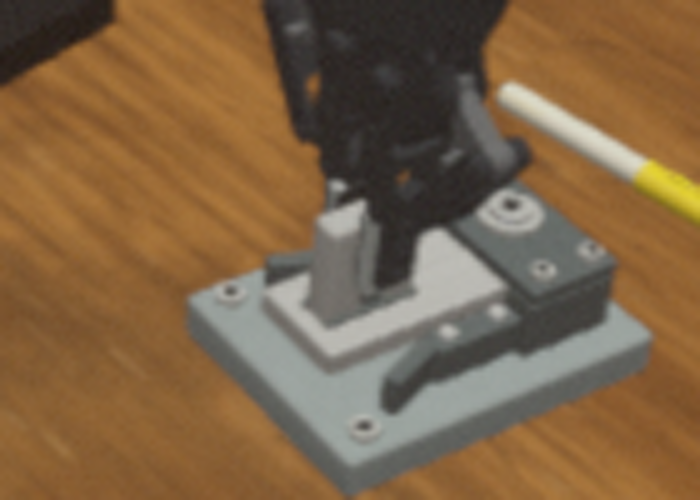

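Run:
```python
from h import *
np.set_printoptions(precision=4,suppress=True)
T=np.load('p7.npy')
i=cv2.imread('pics/w7.png');cv2.imwrite('pics/w7a.png',cv2.resize(i[160:310,165:385],None,fx=3.6,fy=3.6,interpolation=cv2.INTER_CUBIC)[:600])
```

```text
(no output)
```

View pics/w7a.png

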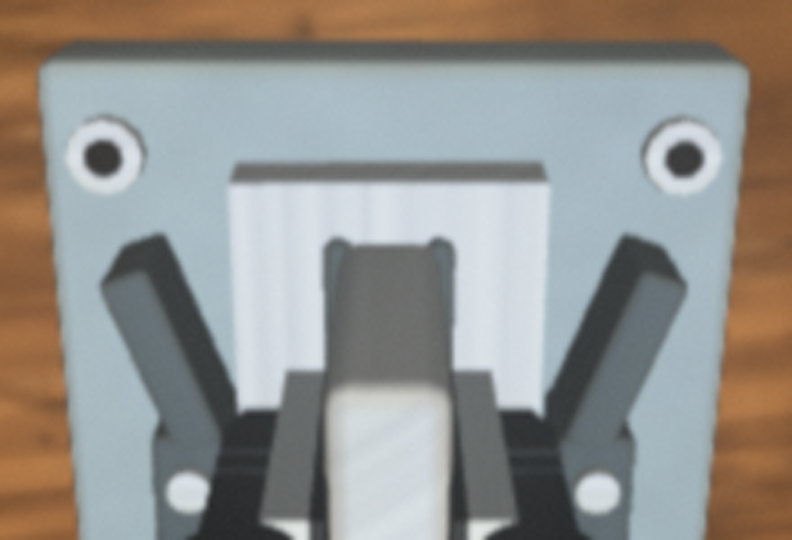

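Run:
```python
from h import *
np.set_printoptions(precision=4,suppress=True)
T=np.load('p7.npy')
s=lambda l:(np.array(l)+.5)/3.6-.5+[165,160]
z=T[2,3]-.1875
d=ray('wrist',s([(394,63),(40,75),(749,75)]),.02,T)
sc=ray('wrist',s([(103,158),(683,158)]),.021,T)
Ti=np.linalg.inv(T)
def tl(P): return (np.c_[P,np.ones(len(P))]@Ti.T)[:,:3]
print('deck',tl(d));print('screw',tl(sc),tl(sc).mean(0))
for zz in (z,z+.002,z-.002):
    p=ray('wrist',s([(230,182),(549,182)]),zz,T);q=tl(p);print('plate rear',q,q.mean(0),q[1,2]-q[0,2])
    print('gap along (want 12mm)',tl(d)[0,1]-q[:,1].mean(),'lat',q[:,2].mean(),tl(d)[1:,2].mean())
```

```text
deck [[ 0.2097  0.0423  0.0013]
 [ 0.2096  0.0405 -0.0525]
 [ 0.2098  0.0404  0.0553]]
screw [[ 0.2086  0.0276 -0.0437]
 [ 0.2088  0.0276  0.046 ]] [0.2087 0.0276 0.0012]
plate rear [[ 0.1875  0.0306 -0.0213]
 [ 0.1875  0.0305  0.0225]] [0.1875 0.0306 0.0006] 0.04377390128136255
gap along (want 12mm) 0.011776082657567966 lat 0.000586068253369168 0.0013847275767114448
plate rear [[ 0.1855  0.0312 -0.021 ]
 [ 0.1855  0.0312  0.0222]] [0.1855 0.0312 0.0006] 0.04321750392531637
gap along (want 12mm) 0.011129128232989172 lat 0.0005842592004094288 0.0013847275767114448
plate rear [[ 0.1895  0.0299 -0.0216]
 [ 0.1895  0.0299  0.0228]] [0.1895 0.0299 0.0006] 0.04433029863740873
gap along (want 12mm) 0.01242303708214676 lat 0.0005878773063289072 0.0013847275767114448
```

Call:
arm_command(moves=[0.003,0,0.001,0,0,0,1,0.003,0,0,0,0,0,1,0,0,0,0,0,0,1])

```text
clock: 8.48
eef_pos: [0.5692, -0.1608, 0.2236]
tool_rot: [-0.47, 0.527, 0.471, 0.528]
ft_force: [-0.3, -0.1, -2.9]
grip_width: 0.0132
```

Call:
arm_command(moves=[0.003,0,0,0,0,0,1,0.002,0,0,0,0,0,1])

```text
clock: 8.65
eef_pos: [0.5692, -0.1607, 0.2196]
tool_rot: [-0.471, 0.527, 0.47, 0.528]
ft_force: [-1.4, 1.6, 4.4]
grip_width: 0.013
```

Run:
```python
from h import *
plan([.569,-.1614,.2175],-.115,1)
print(bot.get_obs()['ft_force'])
```

```text
clock 8.65 rotvec [0.0005 0.0012 0.0016] dpos [-0.0002 -0.0007 -0.0021]
[0.0021, 0.0001, -0.0007] [0.0005, 0.0012, 0.0016]
[-1.42047932  1.56822125  4.39128462]
```

Call:
arm_command(moves=[0.003,0,0,0,0,0,1,0.003,0,0,0,0,0,1])

```text
clock: 8.82
eef_pos: [0.569, -0.1606, 0.2174]
tool_rot: [-0.471, 0.527, 0.47, 0.529]
ft_force: [-10.7, 4.2, 31.3]
grip_width: 0.0137
```

Run:
```python
from h import *
plan([.569,-.1614,.2175],-.115,1)
print(bot.get_obs()['ft_force'],bot.get_obs()['ft_torque'])
```

```text
clock 8.8167 rotvec [0.0006 0.001  0.0033] dpos [ 0.     -0.0008  0.0001]
[-0.0001, -0.0001, -0.0008] [0.0006, 0.001, 0.0033]
[-10.65818182   4.22783847  31.27657218] [5.10811224e-01 2.41259130e+00 1.07523538e-03]
```

Call:
arm_command(moves=[0.003,0,0,0,0,0,1,0.003,0,0,0,0,0,1,0.003,0,0,0,0,0,1])

```text
clock: 9.07
eef_pos: [0.5683, -0.1603, 0.2175]
tool_rot: [-0.473, 0.526, 0.468, 0.53]
ft_force: [-6.9, 2.4, 17.0]
grip_width: 0.0129
```

Run:
```python
from h import *
plan([.569,-.1614,.2175],-.115,1)
o=bot.get_obs();np.save('p8.npy',pose(o))
c=bot.camera('wrist');cv2.imwrite('pics/w8.png',c[:,:,::-1])
c=bot.camera('scene');cv2.imwrite('pics/s8.png',cv2.resize(c[200:300,290:430,::-1],None,fx=5,fy=5,interpolation=cv2.INTER_CUBIC))
for k in range(4): bot.camera('top'); o=bot.get_obs();print(o['clock'],o['eef_pos'],o['ft_force'],o['ft_torque'])
```

```text
clock 9.0667 rotvec [ 0.0007 -0.0002  0.0079] dpos [ 0.0007 -0.0011  0.    ]
[-0.0, -0.0008, -0.001] [0.0007, -0.0002, 0.0079]
9.2167 [ 0.56828738 -0.16031735  0.21745802] [-6.75732524  1.9650817  16.89687004] [0.36689303 1.66587287 0.00369407]
9.2667 [ 0.56828283 -0.16033139  0.21744262] [-6.0281989   0.87246626 17.34144348] [0.31252199 1.68566337 0.02944953]
9.3167 [ 0.56829132 -0.16032407  0.21743715] [-5.71198291  2.17821616 16.64334213] [ 0.41896848  1.6391645  -0.01242016]
9.3667 [ 0.56829259 -0.16035769  0.2174386 ] [-5.92319052  2.01662821 17.05041983] [ 0.33681546  1.70566878 -0.03817556]
```

View pics/w8.png

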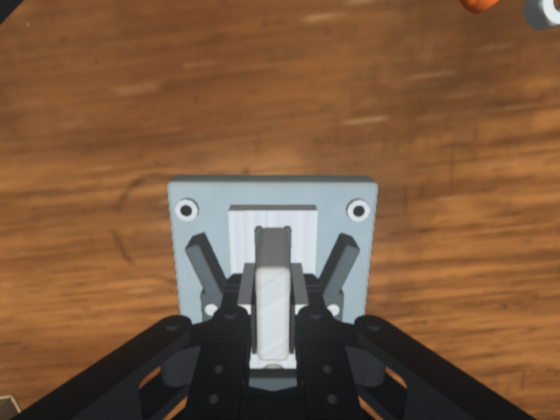

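View pics/s8.png

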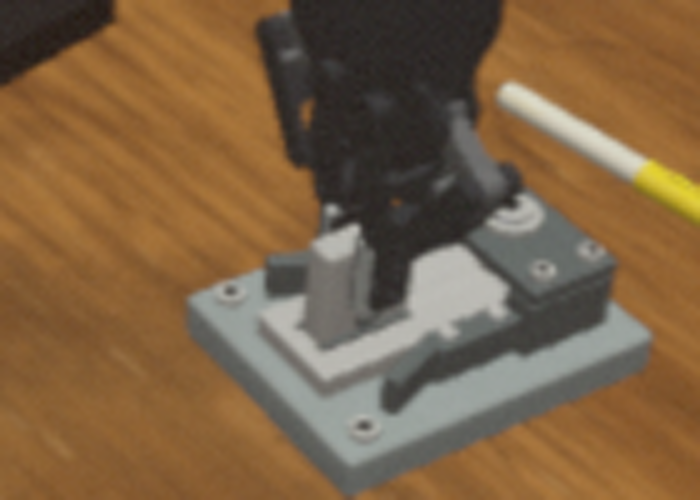

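Run:
```python
from h import *
np.set_printoptions(precision=4,suppress=True)
i=cv2.imread('pics/w8.png');cv2.imwrite('pics/w8a.png',cv2.resize(i[160:380,165:385],None,fx=3.6,fy=3.6,interpolation=cv2.INTER_CUBIC)[:600])
cv2.imwrite('pics/w8b.png',cv2.resize(i[330:400,230:320],None,fx=7,fy=7,interpolation=cv2.INTER_CUBIC))
```

```text
(no output)
```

View pics/w8a.png

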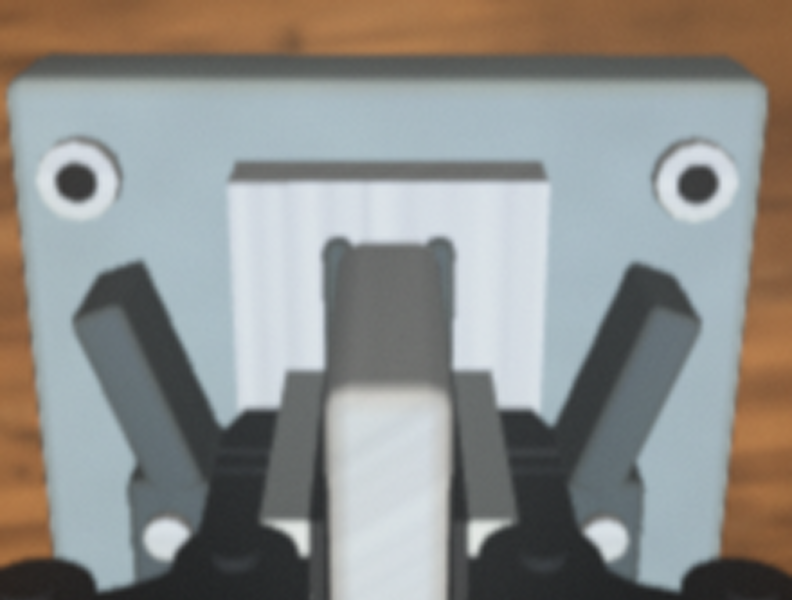

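View pics/w8b.png

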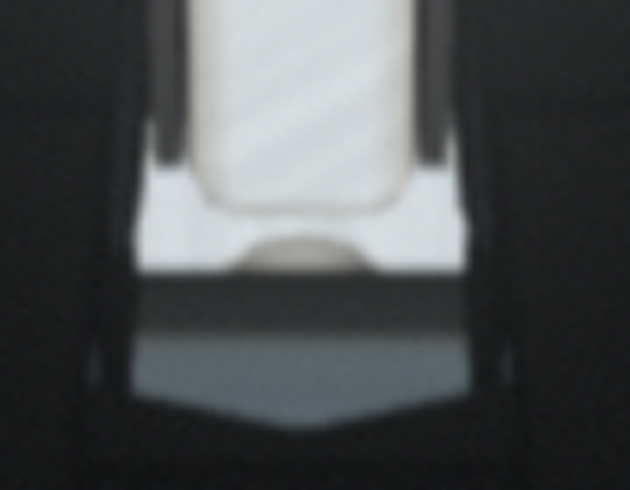

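Run:
```python
from h import *
np.set_printoptions(precision=4,suppress=True)
T=np.load('p8.npy');Ti=np.linalg.inv(T)
s=lambda l:(np.array(l)+.5)/3.6-.5+[165,160]
tl=lambda P:(np.c_[P,np.ones(len(P))]@Ti.T)[:,:3]
d=tl(ray('wrist',s([(390,80)]),.02,T));sc=tl(ray('wrist',s([(77,182),(697,184)]),.021,T))
p=tl(ray('wrist',s([(229,182),(549,182)]),.03,T))
print(d,sc.mean(0),p.mean(0),'width(44)',p[1,2]-p[0,2],'gap',d[0,1]-p[:,1].mean(),'tiltvec',T[:3,0])
o=bot.get_obs();print(o['clock'],o['ft_force'],o['grip_width'])
```

```text
[[0.1971 0.0426 0.0007]] [0.1962 0.0276 0.0002] [0.1872 0.0306 0.0005] width(44) 0.043830373702951245 gap 0.011977966537633 tiltvec [ 0.0079 -0.0011 -1.    ]
9.3667 [-5.9232  2.0166 17.0504] 0.013336263377462904
```

Run:
```python
from workcell import bot
print(bot.job_done());o=bot.get_obs();print(o['clock'],o['eef_pos'],o['ft_force'],o['grip_width'])
```

```text
the job is handed in; nothing more can be done
None
the job is handed in; nothing more can be done
```

I lifted the large-hole plate out of the tray by its lug and slid it level under the bridge. I then lowered it over the dowel, pressed it onto the deck and handed the job in while still gripping and pressing, at about 9.4 s on the robot's clock. No verdict was reported.

Last checks before hand-in:
- **Position:** in the wrist picture, the plate's rear edge was 12.0 mm from the deck's front edge (nominal 12 mm). It was about 0.3 mm off the jig's centre line.
- **Height:** the tool stood at z = 0.2174 m, against 0.2175 m expected for the plate fully home. The push was steady at about 17 N, more than the pad's 9 N when level with the deck.
- **Level and grip:** the tool was tilted 0.008 rad (limit 0.03), and the fingers were 13.3 mm apart on the 14 mm lug.

Two readings were less clean, though neither showed in the position measurements:
- **Side force:** about 6 N of side force (−x) remained while pressing.
- **Hidden fit:** the dowel and pad were covered at the end, so I inferred the hole's fit and the pad's travel from pose and force rather than seeing them. Only the near edge of the hole showed under the bridge.

I did not photograph the other two plates again closely after the lift. A scene picture taken as I left the tray showed both still in it.

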